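Clear the grain mill and set its fineness lever

TASK

The round canister is standing in the way of the grain mill's fineness lever. Slide it, upright, fully home into the empty bay until it meets the bay's back fence; then push the mill's lever round until it lies centred over the marker tab, and let go. Leave the marker tab as it is set, and leave the other containers where they stand.

Things in the scene. Friction and masses are not known exactly. Their poses are not given: they have to be found in the camera images.
- canister: Round lidded canister, clear with white lid, 92 mm diameter, 80 mm tall, about 0.25 kg (0.18 to 0.35), too wide to grip; it slides on the worktop when pushed low and would tip if pushed high. Origin: centre of its underside, on the worktop; z up.
- bay: The EMPTY one of two alike bays left and right of the mill: fixed grey three-sided fence 40 mm high, 8 mm thick, no floor, open to the robot (-x), not turned. Origin on the worktop; y = 0 midway between the side fences (inner width 112 mm), which run from x = -25 to +63 mm; back fence's inner face at x = +55 mm, so the canister touching it has its axis at x = +9 mm.
- full_bay: The other bay, same shape, size and axes, occupied by the square tub. Fixed.
- mill: Grain mill, fixed. Round grey base, 190 mm diameter, 20 mm thick, with scale ticks; on it a round white drum, 96 mm diameter, widening to 112 mm from 165 mm up, 255 mm tall in all; outlet housing at its back (+x). Origin: centre of its underside; z is the lever's axis; -x its front, turned up to 0.3 rad off the robot.
- lever (a joint): Lever angle about the mill's vertical axis, rad. 0: points along the mill's -x (front); positive towards the mill's +y (clockwise from above): at q it points along (-cos q, sin q) in the mill frame. Stops at -1.35 and 1.35. Friction holds it where left; about 2 N pushes it at 120 mm from the axis. Starts between -1.3 and -1.0.
- lever_tip (a point): Outer end of the lever, a level steel bar 14 mm wide and 16 mm thick (42 to 58 mm above the worktop) running radially out from the drum to 150 mm from the mill's axis. The point is in the middle of the end, 50 mm up.
- lever_mark (a point): Point on the lever's centre line, on its top face, 85 mm from the mill's axis; it comes above marker when the lever is set right.
- marker (a point): Marker tab: steel, 26 mm wide (along the rim), 34 mm long, 10 mm thick, on the front rim of the mill's base, its top 31 mm above the worktop, so the lever passes over it. The point is on its centre line, on top, 85 mm from the mill's axis. Stiff, but could be pushed along the rim. Lies at a lever angle of 0.5 to 1.05, beyond the canister from the lever.
- square_tub: Bystander: square tub, 92 x 92 x 95 mm tall, clear with white lid, in the full bay. Origin: underside centre.
- jar_left: Bystander: low round jar, 64 mm diameter, 85 mm tall, near the robot on the left (+y). Origin: underside centre.
- jar_right: Bystander: low round jar, 64 mm diameter, 85 mm tall, near the robot on the right (-y). Origin: underside centre.
- tall_left: Bystander: tall square container, 99 mm wide, 200 mm tall, beyond the left bay. Origin: underside centre.
- tall_right: Bystander: tall square container, 99 mm wide, 200 mm tall, beyond the right bay. Origin: underside centre.
- can: Bystander: can, 74 mm diameter, 110 mm tall, behind the mill on the left. Origin: underside centre.
- bowl: Bystander: bowl, 120 mm across, 55 mm tall, behind the mill on the right. Origin: underside centre.

How it is judged (in metres and radians):
On the way, in this order (a step that is already met when the one before it is completed fails the run):
1. the canister stands fully home in the empty bay (x of canister in the frame of bay between -0.003 and 0.016 m and y of canister in the frame of bay between -0.016 and 0.016 m and angle between canister's own z axis and vertical below 0.1 rad and height (world z) of canister below 0.012 m), for 0.2 s.
2. the lever lies over the marker tab (horizontal distance between lever_mark and marker below 0.006 m), for 0.2 s.
At the end, for the whole second after the job is handed in: The round canister stands upright on the worktop in the empty bay, within about 12 mm of touching the back fence, at rest; and the lever is at rest over the marker tab, its centre line within 6 mm of the tab's (no part of the lever's width overhanging the tab) (all of step 1 and horizontal distance between lever_mark and marker below 0.006 m and linear speed of canister below 0.01 m/s and velocity of joint lever between -0.03 and 0.03 rad/s).
It fails at once if the round canister is tipped over (angle between canister's own z axis and vertical above 0.4 rad).
It fails at once if the marker tab is shifted (distance of marker from where it was at the start of the episode above 0.006 m).
It fails at once if another container is shifted by more than 20 mm or tipped (distance of any of square_tub, jar_left, jar_right, tall_left, tall_right, can, bowl from where it was at the start of the episode above 0.02 m or angle between any of square_tub, jar_left, jar_right, tall_left, tall_right, can, bowl's own z axis and vertical above 0.3 rad).
It also fails if it takes over 64 s, if anything falls off the work surface, if the arm or the gripper's body presses on something with over 40 N, if the wrist force passes 120 N, or if a joint passes its speed limit or range.

ROBOT

A 7-joint arm with a two-finger parallel gripper is mounted at the origin on the work surface. World frame = base frame: x ahead of the robot, y to its left, z up, the work surface at z = 0. Lengths are in mm, angles in degrees, forces in N, time in s.
With the tool pointing down it reaches from about 350 to 900 mm from the base axis. Payload 7.2 kg.
Tool frame: the origin (TCP) lies midway between the tips of the shut fingers; the grasp point (between the pads) lies 19 mm behind it (bot.pinch_z is the z of the grasp point in the tool frame, in mm); z points along the fingers, y is the line along which they close (so a half turn about z gives the same grasp; the last joint's range is limited). The gripper opens to 88 mm and grips with 3 to 60 N. Pads are 20 mm wide; open, the fingers measure 115 mm over their backs; the gripper's body (75 mm by 178 mm) begins 61 mm behind the grasp point.
Start: joints at [63.243, 23.554, -0.728, 91.456, 0.321, 64.991, -4.71], TCP at [242.684, -575.963, 222.653] pointing down, gripper open.
Joint ranges: [-169.25, 169.25], [-16.82, 113.86], [-84.01, 82.57], [7.8, 145.47], [-59.2, 239.2], [7.22, 106.19], [-163.78, 163.78]. Speed limits (degrees/s): [136.94, 136.94, 172.46, 172.46, 180, 180, 180].

INTERFACE

Orientations are given as [roll, pitch, yaw] about the fixed x, y, z axes, in that order (R = Rz(yaw) Ry(pitch) Rx(roll)).
In Python, from cell import status, optics, finish_job, bot gives the robot as it stands.
- The arm moves only by the tool servo_tool, never from a script. Its argument "moves" is one flat list of numbers, 5 for each row, row after row: the shift along the tool's x, y, z in cm, then the turn about the tool's z in degrees, then the finger opening in cm, from 0 to 8.78. In form: [tx, ty, tz, turn, grip, tx, ty, tz, turn, grip, ...]. A call has 1 to 20 rows; each row shifts and turns the commanded pose from where the row before left it, along the tool's axes as they then stand; what a row does not reach is not made up. A row lasts 1/12 s, in which the tool goes at most 41.7 mm and 7.16 degrees, less where a joint would pass 70% of its speed; a pose out of reach is approached as far as the arm can. A call is refused whole if a number of a shift passes 4.17 or a number of a turn 7.16, either way. A call with a gripper value outside its range is refused whole. The fingers move at their own pace and stop on an object; "squeeze" is the grip in N (left out, the last holds). Time passes only in rows, so rows that do not move let the fingers close. It gives the time, the measured TCP pose, the force, the opening and the grip force at its end, in the units of the state.
- status.read_state(): the state, without advancing time (a new reading comes with each control period).
- optics.grab_frame(name): name is "scene" or "top" or "wrist"; returns a dict with "img" (384x512x3 uint8, red, green, blue), "mtx" (3x3 intrinsics, pixels), "k1" (the pictures are not rectified: a ray, as slopes to the right and down, at radius r is drawn at 1 + k1 r^2 times it, then the intrinsics apply), "R" (3x3) and "t" (3): a world point X has camera coordinates R X + t; the wrist camera has in their place "hand_eye" (4x4, takes a point from camera to tool coordinates, whose origin is the TCP and whose axes are the flange's). Camera axes: x right, y down, z forward; pixel columns grow to the right and rows downward; lengths in mm; the calibration is good to about 2 mm. A picture is of the moment at which its call begins: read the wrist's pose just before it. There is no depth.
- finish_job(): hands the job in; it is judged then, once.
Trained networks look in a picture, given as the dict that the camera call returned (one of the last four; its "shot" number tells which), for a name from the list of things; names that differ only in an ending like _2 or _b are one class to them, and where a whole thing is asked for, a point or a joint stands for the part that bears it (a point fixed in the world has none). Each returns a list of dicts, best first, with "confidence" (0 to 1); they miss things now and then, are a little off and sometimes report something else, mostly with a low value. They report only what shows in the picture. A call takes as long as a camera call.
- optics.find_in(picture, target): "bbox" ([left, top, right, bottom] as shares, 0 to 1, of the picture: columns of its width, rows of its height, round what is visible of it).
- optics.pinpoint(picture, target): "position" ([column, row] as shares, 0 to 1, of the picture: columns of its width, rows of its height: a listed point, or the origin of a listed thing).
The state is a dict: "clock": time; "joint_positions": joint angles; "qd": joint speeds; "tau": joint torques, N m; "tcp_pos": TCP position; "tool_rot": TCP orientation; "wrist_force": force on the tool from outside, world axes, zero at the start; "torque": the same for the moment, N m; "opening": finger opening in mm; "finger_force": force on a finger pad.
Only numpy, scipy, OpenCV 4.12 (cv2) and the standard library are available. Lean on these libraries where they do the work, as an engineer would, in place of code of your own. Each camera call takes 0.05 s, during which the arm holds its last target. There are 200 camera calls.

## Working session

There is one attempt and no reset: what is moved stays moved. The work goes in short steps, Python scripts to look and compute and a tool call to move; the robot and the scene stay as the last step left them, time stands still between calls to the robot, and variables do not carry over. Pictures are saved under pics/ and viewed, at most 10 in all, crops included, and the job is handed in when it is done.

Besides the shell and the picture viewer there is one more tool, called as name(argument=value, ...) on one line, values as JSON. servo_tool: Moves the arm, as the interface text tells. Its arguments: {"type":"object","properties":{"moves":{"type":"array","items":{"type":"number"}},"squeeze":{"type":"number"}},"required":["moves"]}

```bash
mkdir -p pics
cat > h.py <<'E'
import numpy as np, cv2
from cell import status, optics, finish_job, bot
def ray(p,uv):
    k=p["mtx"]; x=(uv[0]-k[0,2])/k[0,0]; y=(uv[1]-k[1,2])/k[1,1]
    rd=np.hypot(x,y); r=rd
    for _ in range(30): r=rd/(1+p["k1"]*r*r)
    s=r/rd if rd>0 else 1
    return np.array([x*s,y*s,1])
def onz(p,uv,z):
    R,t=np.array(p["R"]),np.array(p["t"]); d=R.T@ray(p,uv); c=-R.T@t
    return c+d*(z-c[2])/d[2]
def proj(p,X):
    R,t=np.array(p["R"]),np.array(p["t"]); c=R@np.array(X,float)+t; x,y=c[:2]/c[2]
    s=1+p["k1"]*(x*x+y*y); k=p["mtx"]
    return np.array([k[0,0]*x*s+k[0,2],k[1,1]*y*s+k[1,2]])
def shot(n):
    p=optics.grab_frame(n)
    for q in ("mtx","R","t"):
        if q in p: p[q]=np.array(p[q])
    return p
def pin(p,n,z):
    o=[]
    for d in optics.pinpoint(p,n)[:2]:
        uv=np.array(d["position"])*[512,384]; o.append((round(d["confidence"],2),uv.round(1).tolist(),onz(p,uv,z)[:2].round(1).tolist()))
    return o
def save(p,n,s=1.5): cv2.imwrite("pics/"+n,cv2.resize(p["img"][:,:,::-1],None,fx=s,fy=s,interpolation=cv2.INTER_CUBIC))
E
python3 - <<'E'
from h import *
Z=dict(canister=0,bay=0,full_bay=0,mill=0,lever_tip=50,lever_mark=58,marker=31,square_tub=0,jar_left=0,jar_right=0,tall_left=0,tall_right=0,can=0,bowl=0)
for c in ("top","scene"):
    p=shot(c); save(p,c+"0.png"); print(c,(-p["R"].T@p["t"]).round())
    for n,z in Z.items(): print(n,pin(p,n,z))
s=status.read_state(); print(s["tcp_pos"],s["tool_rot"],s["wrist_force"],s["clock"])
E
```

```text
top [ 282.   -7. 1366.]
canister [(0.84, [248.4, 213.4], [468.4, 7.7])]
bay [(0.65, [333.5, 187.8], [556.7, -324.2]), (0.29, [231.7, 190.7], [558.7, 69.6])]
full_bay [(0.54, [166.7, 197.1], [542.0, 319.8])]
mill [(0.72, [242.8, 171.8], [632.4, 24.6]), (0.42, [124.8, 180.8], [612.0, 483.4])]
lever_tip [(0.71, [121.6, 179.2], [606.3, 477.6]), (0.65, [279.1, 171.8], [614.9, -112.9])]
lever_mark [(0.58, [262.0, 173.2], [609.8, -48.2])]
marker [(0.71, [242.0, 170.9], [628.0, 26.8]), (0.48, [229.7, 192.3], [546.5, 75.5])]
square_tub [(0.95, [163.9, 203.0], [519.5, 330.2])]
jar_left [(0.18, [332.1, 186.8], [560.8, -319.0])]
jar_right [(0.68, [310.4, 244.6], [342.8, -220.5]), (0.19, [332.5, 189.6], [549.9, -319.7])]
tall_left [(0.56, [125.5, 180.9], [611.4, 480.6]), (0.43, [232.7, 191.0], [557.4, 65.6])]
tall_right [(0.72, [378.1, 182.1], [573.5, -499.1]), (0.66, [208.7, 251.6], [330.0, 160.2])]
can [(0.79, [189.8, 143.5], [755.2, 231.5])]
bowl [(0.59, [306.0, 146.3], [728.0, -228.6])]
scene [1460. -604.  835.]
canister [(0.82, [243.8, 199.2], [471.6, 19.6])]
bay [(0.62, [161.1, 254.3], [558
[... 162 characters left out ...]
.65, [230.3, 225.3], [613.5, -116.3])]
lever_mark [(0.98, [252.3, 217.8], [629.0, -53.2]), (0.28, [378.0, 168.3], [644.9, 428.4])]
marker [(0.58, [230.2, 224.1], [588.3, -101.9])]
square_tub [(0.95, [331.2, 177.2], [534.0, 334.1]), (0.33, [352.6, 222.0], [752.0, 220.0])]
jar_left [(0.6, [252.1, 166.6], [321.9, 152.4])]
jar_right [(0.87, [160.7, 199.5], [321.4, -198.7])]
tall_left [(0.68, [374.8, 168.4], [578.0, 496.1])]
tall_right [(0.69, [98.1, 283.6], [567.4, -479.7])]
can [(0.88, [354.4, 222.9], [758.1, 221.2])]
bowl [(0.69, [215.4, 280.0], [725.6, -232.0])]
[ 242.67604302 -575.94794483  222.66191866] [1.79999149e+02 3.50565902e-04 2.28500300e+01] [ 0.26217805 -1.06964145 -0.47277878] 1.5
```

View pics/top0.png

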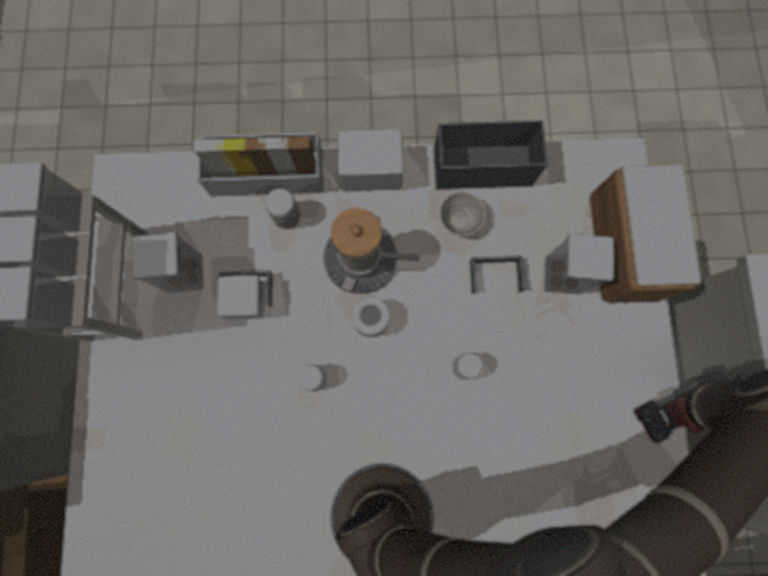

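View pics/scene0.png

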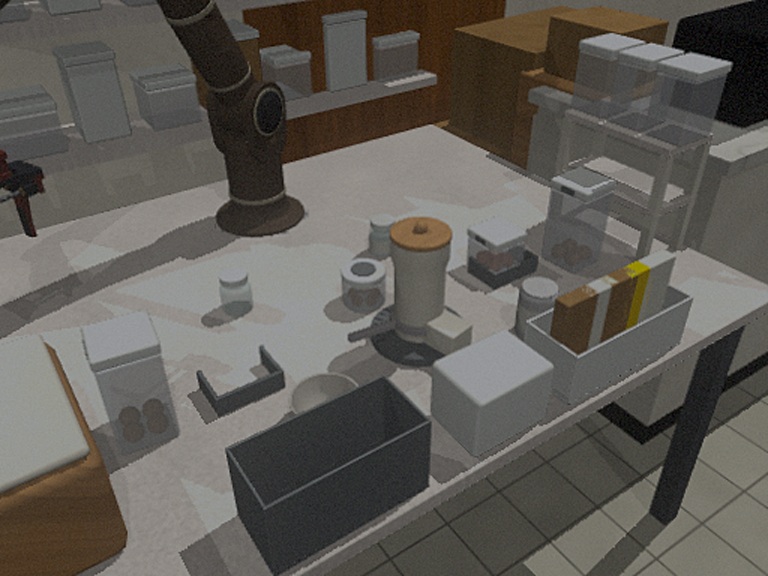

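The top view (at 1.5×) shows the canister at (370,317), the mill base at (360,260), the lever pointing right to (418,258), the marker near (350,285) and the empty right bay at (496,272). The left bay holds the tub. Next I'll zoom in to measure accurately.

```bash
cat > m.py <<'E'
from h import *
p=shot("top"); I=np.mean([p["img"].astype(float)]+[shot("top")["img"] for _ in range(7)],0)
g=I.clip(0,255).astype(np.uint8)
g=cv2.convertScaleAbs(g,alpha=1.5)
import sys
a=cv2.resize(g[140:235,205:375,::-1],None,fx=4.6,fy=4.6,interpolation=cv2.INTER_CUBIC)
cv2.imwrite("pics/%s.png"%sys.argv[1],a); print(a.shape)
E
python3 m.py crop1
python3 - <<'E'
from h import *
p=shot("top");q=shot("scene")
for X in ((468,8,80),(620,30,20),(620,30,255)): print(X,proj(p,X),(proj(p,X)-[205,140])*4.6,proj(q,X))
for n in ("canister","mill","bay","jar_right","jar_left","marker","lever_tip"): print(n,[(round(d["confidence"],2),(np.array(d["bbox"])*[512,384,512,384]).round(1).tolist()) for d in optics.find_in(p,n)[:2]])
E
```

```text
(437, 782, 3)
(468, 8, 80) [248.01701923 210.48590269] [197.87828848 324.23515236] [239.45892827 178.73674571]
(620, 30, 20) [241.32513304 173.68377229] [167.09561197 154.94535255] [274.16219888 216.54173797]
(620, 30, 255) [238.83603202 155.86612804] [155.6457473  72.984189 ] [275.62904414 146.29435769]
canister []
mill [(0.81, [215.3, 137.6, 281.9, 193.9])]
bay [(0.64, [314.7, 170.9, 351.8, 194.1])]
jar_right [(0.53, [300.5, 236.0, 320.5, 256.5])]
jar_left [(0.79, [196.7, 242.0, 219.8, 259.3]), (0.31, [175.3, 126.0, 202.6, 150.8])]
marker [(0.75, [177.4, 128.8, 202.5, 151.9]), (0.37, [228.6, 184.3, 238.0, 192.7])]
lever_tip [(0.73, [229.6, 184.5, 236.1, 193.5]), (0.6, [224.1, 165.5, 280.0, 184.9])]
```

View pics/crop1.png

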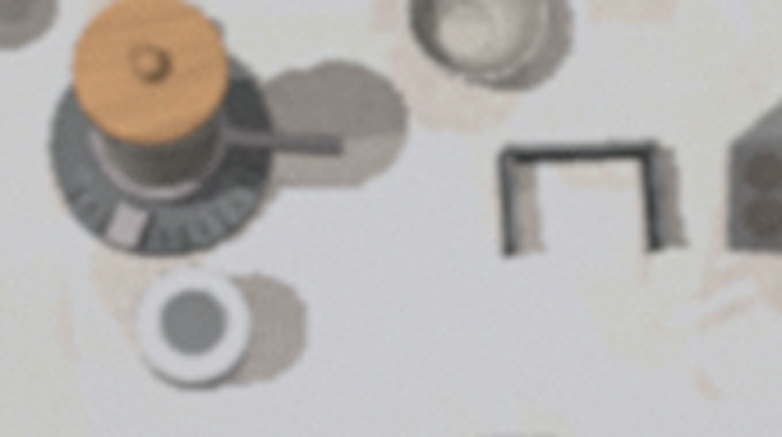

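Crop: lid of the canister at (194,322), base of the mill x 51–272 with its front edge at y 256, marker centre (128,226), lever tip (341,145), fence x 500–658, with its back at y≈150 and front ends at ≈253.

Run:
```python
from h import *
p=shot("top");q=shot("scene"); save(q,"x.png")
f=lambda x,y,z: onz(p,((x+.5)/4.6-.5+205,(y+.5)/4.6-.5+140),z)[:2].round(1)
print("can",f(194,322,80)); L=f(51,150,20);R=f(272,150,20);F=f(161,256,20); print("mill",L,R,F,f(150,66,255))
print("marker",f(128,226,31),"tip",f(341,145,58),"levroot",f(232,134,58))
print("bay outer back",f(579,144,40),"inner back",f(579,160,40),"L",f(500,200,40),"R",f(658,200,40),"front",f(510,253,20),f(654,248,40))
# scene crop for cross-check
J=np.mean([shot("scene")["img"].astype(float) for _ in range(8)],0).clip(0,255).astype(np.uint8)
cv2.imwrite("pics/scrop.png",cv2.convertScaleAbs(cv2.resize(J[140:285,120:320,::-1],None,fx=4,fy=4,interpolation=cv2.INTER_CUBIC),alpha=1.5))
```

```text
can [471.3  12.3]
mill [629.1 128.3] [622.9 -56.3] [536.   38.8] [626.5  35. ]
marker [559.8  64.8] tip [ 615.6 -111. ] levroot [627.8 -22.9]
bay outer back [ 614.4 -308.6] inner back [ 600.8 -307.5] L [ 569.4 -240.3] R [ 565.  -369.6] front [ 528.7 -249.1] [ 525.2 -362.9]
```

View pics/scrop.png

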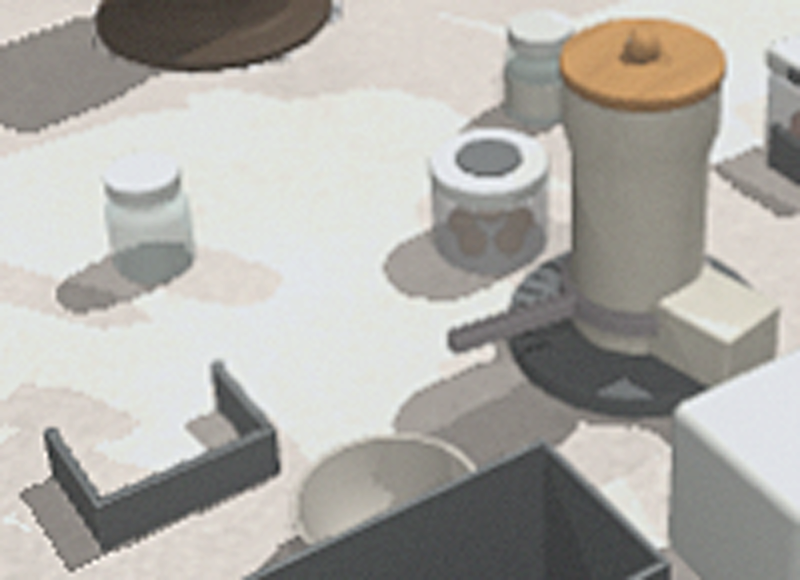

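The scene crop shows the canister lid at (489,163), the fence's near top corner at (276,432), the lever tip at (455,338) and the mill lid at (642,63). I'll cross-check these against the top view.

Run:
```python
from h import *
q=shot("scene")
f=lambda x,y,z: onz(q,((x+.5)/4-.5+120,(y+.5)/4-.5+140),z)[:2].round(1)
print("can",f(489,163,80),"mill",f(642,63,255),"tip",f(452,335,58))
print("bay outer back L",f(277,432,40),"ends",f(217,364,40),f(50,431,40),"R inner back",f(100,499,40),"base L base R",f(513,300,20),f(765,300,20),f(620,415,20))
```

```text
can [480.    9.1] mill [665.2  10.9] tip [ 618.7 -111.6]
bay outer back L [ 619.9 -248.7] ends [ 533.6 -250.4] [ 533.5 -370.8] R inner back [ 612.4 -369. ] base L base R [568.1 -28.5] [674.2 124.4] [716.6 -39.5]
```

servo_tool(moves=[0,0,0,-6.715,6,0,0,0,-6.715,6,0,0,0,-6.715,6,0,0,0,-6.715,6,0,0,0,-6.715,6,0,0,0,-6.715,6,0,0,0,-6.715,6,0,0,0,-6.715,6,0,0,0,-6.715,6,0,0,0,-6.715,6,2,0.8,0,0,6,2.8,0.9,0,0,6,2.8,0.9,0,0,6,2.8,0.9,0,0,6,2.8,0.9,0,0,6,2.8,0.9,0,0,6,2.8,0.9,0,0,6,2.8,0.9,0,0,6,2.8,0.9,0,0,6,2.8,0.9,0,0,6])

```text
clock: 4.57
tcp_pos: [331.9, -302.7, 222.9]
tool_rot: [180.0, 0.0, 90.0]
wrist_force: [0.1, 0.2, -0.3]
opening: 60.6
finger_force: 0.0
```

servo_tool(moves=[2.8,0.9,0,0,6,2.8,0.9,0,0,6,2.8,0.9,0,0,6,2.8,0.9,0,0,6,2.8,0.9,0,0,6,2.8,0.9,0,0,6,2.8,0.9,0,0,6,2.8,0.9,0,0,6,2.8,0.9,0,0,6,2.8,0.9,0,0,6,2.8,0.9,0,0,6,2.8,0.9,0,0,6,2.8,0.9,0,0,6,2.8,0.9,0,0,6,0,0,0,0,6,0,0,0,0,6])

```text
clock: 5.9
tcp_pos: [457.7, 89.5, 222.6]
tool_rot: [-180.0, -0.0, 90.2]
wrist_force: [-0.2, -1.2, -0.1]
opening: 59.9
finger_force: 0.0
```

```bash
cat >> h.py <<'E'
from scipy.spatial.transform import Rotation as Ro
def wshot():
    s=status.read_state(); p=shot("wrist")
    T=np.eye(4); T[:3,:3]=Ro.from_euler("xyz",s["tool_rot"],degrees=True).as_matrix(); T[:3,3]=s["tcp_pos"]
    W=np.linalg.inv(T@np.array(p["hand_eye"])); p["R"]=W[:3,:3];p["t"]=W[:3,3]; return p
E
python3 - <<'E'
from h import *
p=wshot(); save(p,"w1.png"); print((-p["R"].T@p["t"]).round())
for n,z in dict(canister=0,mill=0,marker=31,jar_left=0).items(): print(n,pin(p,n,z))
print(proj(p,(475,10,80))*1.5,proj(p,(560,65,31))*1.5)
E
```

```text
[458. 174. 384.]
canister [(0.88, [268.4, 225.2], [471.2, 12.5]), (0.37, [162.8, 120.9], [328.9, 161.8])]
mill [(0.73, [378.7, 206.7], [631.8, 42.0]), (0.65, [380.5, 283.9], [652.9, -89.2])]
marker [(0.93, [329.9, 191.6], [550.3, 73.4])]
jar_left [(0.67, [161.7, 120.3], [327.5, 162.5])]
[410.19449132 379.14185808] [505.06407424 296.61818376]
```

View pics/w1.png

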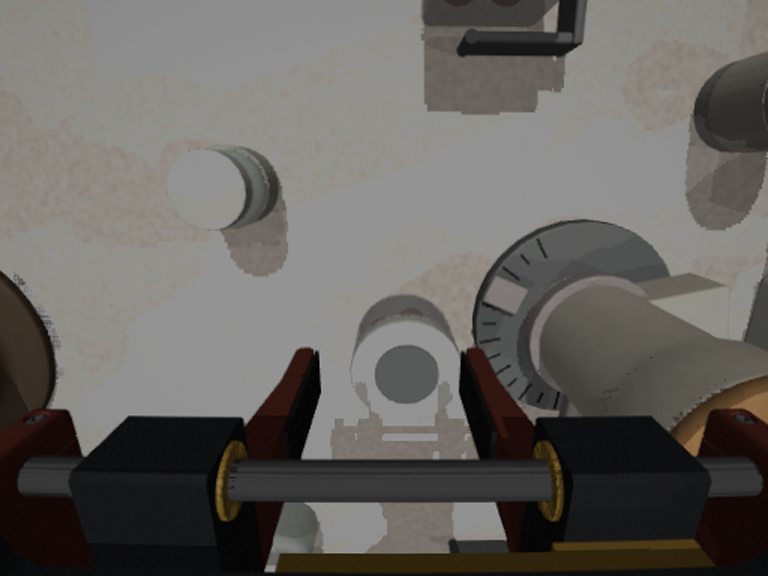

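Wrist view: canister lid at (407,373) between the fingers, marker tab at (505,295) on the base, jar_left at (215,190). The path down behind the canister is clear.

servo_tool(moves=[0.5,0.6,2,0,6,0.5,0.6,2.6,0,6,0,0,2.6,0,6,0,0,2.6,0,6,0,0,2.6,0,6,0,0,2.6,0,6,0,0,2.6,0,6,0,0,2.1,0,6,0,0,1,0,6,0,0,0,0,6,0,0,0,0,6])

```text
clock: 7.07
tcp_pos: [469.8, 97.7, 16.0]
tool_rot: [-180.0, 0.0, 90.0]
wrist_force: [0.3, 0.5, 1.3]
opening: 60.2
finger_force: 0.0
```

servo_tool(moves=[-1,0,0,0,6,-1,0,0,0,6,-1,0,0,0,6,-0.7,0,0,0,6,-0.7,0,0,0,6,-1,-0.1,0,0,6,-1,-0.1,0,0,6,-1,-0.1,0,0,6,-1,-0.1,0,0,6,-1,-0.1,0,0,6,-1,-0.1,0,0,6,-1,-0.1,0,0,6,-1,-0.1,0,0,6,-1,-0.1,0,0,6,-1,-0.1,0,0,6,-1,-0.1,0,0,6,-1,-0.1,0,0,6,-1,-0.1,0,0,6,-1,-0.1,0,0,6,0,0,0,0,6])

```text
clock: 8.73
tcp_pos: [455.0, -88.8, 15.4]
tool_rot: [-179.9, 0.1, 89.8]
wrist_force: [-0.6, -0.5, 0.3]
opening: 60.0
finger_force: 0.0
```

Run:
```python
from h import *
for c in "top","scene": print(pin(shot(c),"canister",0))
print(pin(wshot(),"canister",0))
```

```text
[]
[(0.7, [199.7, 212.6], [453.4, -129.8])]
[(0.67, [260.5, 296.7], [456.4, -133.8])]
```

servo_tool(moves=[-0.8,0,0,0,6,-1,0,0,0,6,-1,0,0,0,6,-1,0,0,0,6,-1,0,0,0,6,-1,0,0,0,6,-1,0,0,0,6,-1,0,0,0,6,-1,0,0,0,6,-1,0,0,0,6,-1,0,0,0,6,-1,0,0,0,6,-1,0,0,0,6,-1,0,0,0,6,-1,0,0,0,6,-1,0,0,0,6,-0.9,0,0,0,6,-0.5,0,0,0,6,-0.2,0,0,0,6,0,0,0,0,6])

```text
clock: 10.7
tcp_pos: [455.5, -260.6, 15.6]
tool_rot: [-180.0, 0.0, 90.0]
wrist_force: [-0.3, 0.8, -0.2]
opening: 59.9
finger_force: 0.0
```

servo_tool(moves=[1.5,0,0,0,6,1.5,0,0,0,6,0,0,-2.5,0,6,0,0,-3,0,6,0,0,-3,0,6,0,0,-3,0,6,0,0,-3,0,6,0,0,-1,0,6])

```text
clock: 11.37
tcp_pos: [457.5, -229.9, 174.6]
tool_rot: [179.8, 0.2, 90.1]
wrist_force: [1.2, 1.0, 0.1]
opening: 60.0
finger_force: 0.0
```

Run:
```python
from h import *
for c in "top","scene": p=shot(c); print(pin(p,"canister",0),pin(p,"bay",0))
p=wshot(); save(p,"w2.png");print(pin(p,"canister",0),pin(p,"bay",0))
```

```text
[(0.26, [165.1, 195.6], [548.1, 325.9])] [(0.57, [260.2, 171.7], [630.6, -43.3]), (0.48, [189.0, 144.8], [749.9, 234.7])]
[(0.69, [146.7, 234.5], [458.1, -304.2])] [(0.91, [162.1, 255.7], [565.3, -305.3])]
[(0.77, [260.9, 240.6], [456.2, -305.7])] [(0.5, [430.4, 79.1], [643.8, -109.8])]
```

View pics/w2.png

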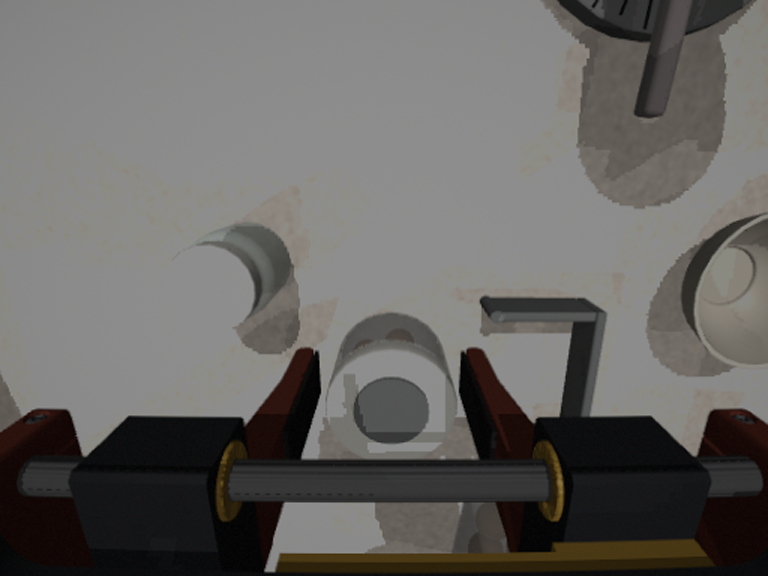

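Wrist view: canister upright, lid at (390,410). The fence's +y side runs from its front end (482,298) to the outer back corner (585,298)/(605,312).

Run:
```python
from h import *
p=wshot()
for u,z in (((482,297),40),((584,298),40),((605,312),40),((572,322),40)): print(onz(p,np.array(u)/1.5,z)[:2].round(1))
print(onz(p,np.array((390,410))/1.5,80)[:2])
```

```text
[ 522.4 -235.4]
[ 597.3 -236.2]
[ 614.6 -247. ]
[ 590.9 -254.8]
[ 455.64730881 -304.10861443]
```

servo_tool(moves=[-1.5,-1.3,0,0,6,-2,-1.7,0,0,6,-2,-1.7,0,0,6,-2,-1.7,0,0,6,0,0,0,6.92,6,0,0,0,6.92,6,0,0,0,6.92,6,0,0,0,6.92,6,0,0,0,6.92,6,0,0,0,6.92,6,0,0,0,6.92,6,0,0,0,6.92,6,0,0,0,6.92,6,0,0,0,6.92,6,0,0,0,6.92,6,0,0,0,6.92,6,0,0,0,6.96,6,0,0,0,0,6])

```text
clock: 13.37
tcp_pos: [391.6, -304.8, 170.2]
tool_rot: [-180.0, 0.0, -0.3]
wrist_force: [0.9, 0.2, 0.0]
opening: 59.9
finger_force: 0.0
```

servo_tool(moves=[0,0.15,1.5,0,6,0,0.15,2.5,0,6,0,0,2.8,0,6,0,0,2.8,0,6,0,0,2.8,0,6,0,0,2,0,6,0,0,0.8,0,6,0,0,0,0,6])

```text
clock: 14.03
tcp_pos: [390.6, -307.0, 16.8]
tool_rot: [-179.8, 0.2, 0.2]
wrist_force: [0.4, -0.8, 0.6]
opening: 60.0
finger_force: 0.0
```

servo_tool(moves=[0.8,0,0,0,6,0.8,0,0,0,6,0.8,0,0,0,6,0.8,0,0,0,6,0.8,0,0,0,6,0.8,0,0,0,6,0.8,0,0,0,6,0.8,0,0,0,6,0.8,0,0,0,6,0.8,0,0,0,6,0.8,0,0,0,6,0.8,0,0,0,6,0.6,0,0,0,6,0.5,0,0,0,6,0.3,0,0,0,6,0,0,0,0,6])

```text
clock: 15.37
tcp_pos: [502.6, -307.8, 18.6]
tool_rot: [-180.0, -0.0, 0.0]
wrist_force: [-0.2, 0.5, 0.1]
opening: 59.8
finger_force: 0.0
```

servo_tool(moves=[0.25,0,0,0,6,0.25,0,0,0,6,0.25,0,0,0,6,0,0,0,0,6])

```text
clock: 15.7
tcp_pos: [509.7, -307.9, 18.6]
tool_rot: [180.0, -0.0, 0.0]
wrist_force: [-0.6, -0.4, 0.1]
opening: 60.3
finger_force: 0.3
```

servo_tool(moves=[0.25,0,0,0,6,0.15,0,0,0,6,0,0,0,0,6])

```text
clock: 15.95
tcp_pos: [513.6, -307.9, 18.7]
tool_rot: [180.0, -0.0, 0.0]
wrist_force: [-0.3, -0.2, -0.4]
opening: 60.0
finger_force: 0.3
```

servo_tool(moves=[0.15,0,0,0,6,0.15,0,0,0,6,0,0,0,0,6])

```text
clock: 16.2
tcp_pos: [516.5, -308.0, 18.7]
tool_rot: [180.0, -0.0, 0.0]
wrist_force: [-0.9, -0.1, -0.7]
opening: 60.0
finger_force: 0.4
```

servo_tool(moves=[0.15,0,0,0,6,0.1,0,0,0,6,0,0,0,0,6])

```text
clock: 16.45
tcp_pos: [517.9, -308.0, 18.5]
tool_rot: [-180.0, 0.1, -0.0]
wrist_force: [-4.4, -0.5, 2.9]
opening: 60.4
finger_force: 2.3
```

servo_tool(moves=[0.15,0,0,0,6,0.1,0,0,0,6,0,0,0,0,6])

```text
clock: 16.7
tcp_pos: [518.0, -308.0, 18.3]
tool_rot: [-180.0, 0.3, -0.0]
wrist_force: [-11.7, 1.3, 7.5]
opening: 60.3
finger_force: 6.5
```

servo_tool(moves=[-0.3,0,0,0,6,-0.5,0,0,0,6,-1.5,0,0,0,6,-2,0,0,0,6,-2,0,-1,0,6,0,0,-2.5,0,6,0,0,-3,0,6,0,0,-3,0,6,0,0,-3,0,6,0,0,-3,0,6,0,0,-3,0,6,0,0,-1,0,6,0,0,0,0,6])

```text
clock: 17.78
tcp_pos: [460.1, -308.7, 216.8]
tool_rot: [179.8, -0.3, 0.0]
wrist_force: [0.1, 1.0, -0.0]
opening: 60.2
finger_force: 0.0
```

```bash
python3 - <<'E'
from h import *
for c in "top","scene":
    p=shot(c); print(pin(p,"canister",0),pin(p,"lever_tip",50),pin(p,"marker",31),pin(p,"mill",0))
print(status.read_state()["tcp_pos"])
p=wshot(); print(pin(p,"canister",0),pin(p,"bay",0))
E
python3 m.py crop2
```

```text
[(0.71, [327.4, 185.1], [568.3, -301.5]), (0.49, [207.7, 253.9], [321.7, 163.9])] [(0.52, [278.1, 169.2], [625.2, -109.7])] [(0.41, [232.3, 191.9], [547.8, 65.6])] [(0.88, [241.1, 172.7], [629.1, 31.3])]
[(0.72, [160.5, 254.6], [558.8, -307.0])] [(0.85, [232.5, 225.2], [616.7, -111.2]), (0.19, [330.7, 179.9], [600.3, 265.9])] [(0.72, [253.0, 218.4], [603.4, -33.9]), (0.34, [327.5, 177.1], [560.9, 289.7])] [(0.89, [276.9, 224.9], [636.2, 28.4]), (0.3, [256.3, 164.5], [318.6, 172.8])]
[ 457.99696326 -307.77587943  212.89966076]
[(0.62, [261.0, 93.5], [563.1, -309.2])] []
(437, 782, 3)
```

View pics/crop2.png

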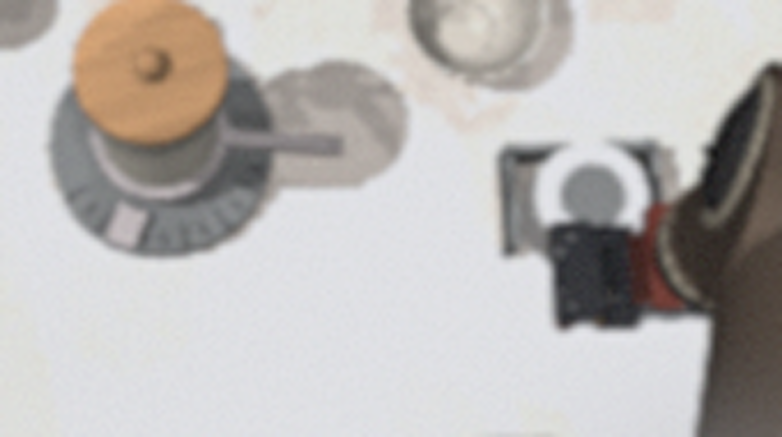

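The canister is home at about (563,-308), upright, with its lid at (592,193) in the crop and the lever untouched. Next I move over the lever.

servo_tool(moves=[0,0,0,-6.5,4,0,0,0,-7.1,4,0,0,0,-7.1,4,0,0,0,-7.1,4,0,0,0,-7.1,4,0,0,0,-7.1,4,0,0,0,-7.1,4,0,0,0,-7.1,4,0,0,0,-7.1,4,0,0,0,-7.1,4,0,0,0,-7.1,4,0,0,0,-7.1,4,0,0,0,-0.4,4,0,0,0,0,4])

```text
clock: 20.0
tcp_pos: [458.1, -308.1, 213.6]
tool_rot: [180.0, -0.0, 84.8]
wrist_force: [-0.6, -0.1, -0.2]
opening: 40.2
finger_force: 0.0
```

servo_tool(moves=[1.5,1,0,0,4,2.3,1.4,0,0,4,2.3,1.4,0,0,4,2.3,1.4,0,0,4,2.3,1.4,0,0,4,2.3,1.4,0,0,4,2.3,1.4,0,0,4,2.3,1.4,0,0,4,2.3,1.4,0,0,4,2.3,1.4,0,0,4,0,0,0,0,4])

```text
clock: 20.92
tcp_pos: [615.3, -92.3, 213.9]
tool_rot: [179.9, -0.2, 85.1]
wrist_force: [-0.4, 0.8, -0.1]
opening: 40.2
finger_force: 0.0
```

Run:
```python
from h import *
s=status.read_state(); print(s["tcp_pos"],s["tool_rot"],s["joint_positions"])
p=wshot(); save(p,"w3.png")
for n,z in dict(mill=0,marker=31,lever_tip=50,lever_mark=58).items(): print(n,pin(p,n,z))
```

```text
[615.27582619 -92.25363471 213.87881624] [179.91365409  -0.20631922  85.12612792] [ 32.5714219   29.2119215  -40.81558799  90.52695463  19.96371815
  67.68577141 -17.12520473]
mill []
marker []
lever_tip [(0.93, [260.0, 202.5], [614.4, -114.1])]
lever_mark [(0.75, [264.1, 147.6], [624.7, -47.3]), (0.7, [257.7, 202.8], [611.8, -111.7])]
```

View pics/w3.png

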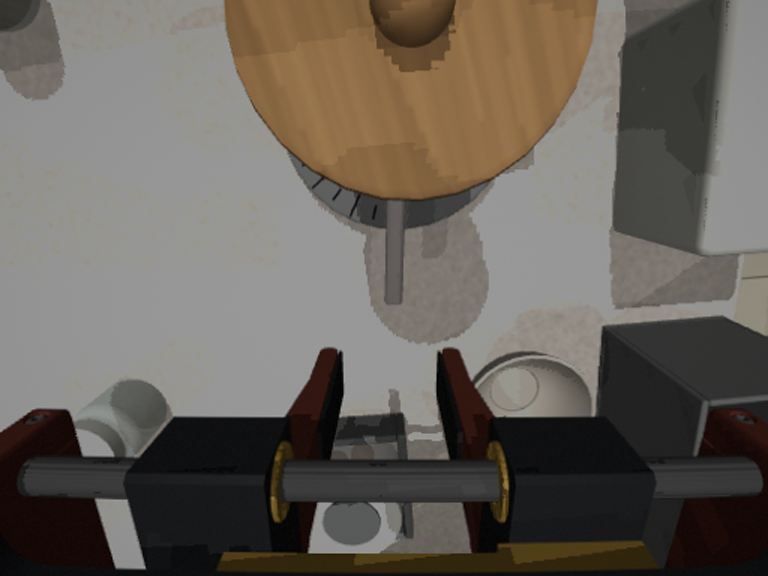

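The lever tip shows at (394,303), centred between the open fingers at (330–445,350). Descending astride it.

servo_tool(moves=[0,0,2,0,4,0,0,2.7,0,4,0,0,2.7,0,4,0,0,2.7,0,4,0,0,2.7,0,4,0,0,2.7,0,4,0,0,1.5,0,4,0,0,0.4,0,4,0,0,0,0,4])

```text
clock: 21.92
tcp_pos: [612.3, -99.4, 39.0]
tool_rot: [-179.9, 0.0, 84.9]
wrist_force: [-0.1, 0.5, 0.4]
opening: 40.2
finger_force: 0.0
```

servo_tool(moves=[0,0,0,0,2.5,0,0,0,0,2,0,0,0,0,2,0,0,0,0,2], squeeze=5)

```text
clock: 22.25
tcp_pos: [614.3, -98.9, 41.2]
tool_rot: [179.8, 0.0, 85.0]
wrist_force: [2.9, -0.4, 2.3]
opening: 20.5
finger_force: 1.0
```

servo_tool(moves=[0.02,-0.7,0,3,2,0.05,-1.18,0,5,2,0.05,-1.18,0,5,2,0.05,-1.18,0,5,2,0.05,-1.18,0,5,2,0.05,-1.18,0,5,2,0.05,-1.18,0,5,2,0.05,-1.18,0,5,2,0.05,-1.18,0,5,2,0.05,-1.18,0,5,2,0,0,0,0,2])

```text
clock: 23.17
tcp_pos: [516.4, -43.7, 40.6]
tool_rot: [180.0, -0.1, 36.9]
wrist_force: [0.1, 0.2, -0.6]
opening: 19.9
finger_force: 0.0
```

servo_tool(moves=[0.1,-0.9,0,4,2,0.08,-1.18,0,5,2,0.08,-1.18,0,5,2,0.08,-1.18,0,5,2,0.08,-1.18,0,5,2,0.06,-1.18,0,5,2,0.05,-1.18,0,5,2,0.05,-1.18,0,5,2,0.05,-1.18,0,5,2,0.05,-0.7,0,3,2,0,0,0,0,2])

```text
clock: 24.08
tcp_pos: [494.3, 61.4, 40.0]
tool_rot: [-180.0, -0.0, -9.8]
wrist_force: [0.1, -0.3, -0.6]
opening: 20.2
finger_force: 0.0
```

Run:
```python
from h import *
s=status.read_state(); print(s["tcp_pos"],s["tool_rot"])
p=shot("top");I=np.mean([shot("top")["img"].astype(float) for _ in range(8)],0).clip(0,255).astype(np.uint8)
a=cv2.resize(cv2.convertScaleAbs(I[150:215,205:280,::-1],alpha=1.5),None,fx=6,fy=6,interpolation=cv2.INTER_CUBIC)
w=wshot(); b=cv2.resize(w["img"][:,:,::-1],None,fx=.66,fy=.66)
c=np.zeros((390,800,3),np.uint8); c[:390,:450]=a; c[:254,450:450+338]=b
cv2.imwrite("pics/c3.png",c)
```

```text
[494.29951091  61.42808269  40.04135296] [-1.79974157e+02 -3.41494648e-02 -9.84940344e+00]Traceback (most recent call last):
  File "<stdin>", line 6, in <module>
ValueError: could not broadcast input array from shape (253,338,3) into shape (254,338,3)
```

```bash
cat > o.py <<'E'
from h import *
def ortho(p,img,z,x0,x1,y0,y1,s=1.0):
    xs=np.arange(x0,x1,s); ys=np.arange(y0,y1,s); M=np.array([[proj(p,(x,y,z)) for y in ys] for x in xs],np.float32)
    return cv2.remap(img,M[...,0],M[...,1],cv2.INTER_CUBIC)
def analyse(p,img,tag):
    g=cv2.cvtColor(img,cv2.COLOR_RGB2GRAY).astype(float)
    o=ortho(p,g,31,500,640,20,140); 
    o20=cv2.GaussianBlur(ortho(p,g,20,480,760,-110,180),(0,0),2)
    # base circle: maximise mean radial brightness step over front-left arc
    th=np.radians(np.arange(100,250,2)); best=[]
    for cx in np.arange(615,646,1.):
        for cy in np.arange(20,56,1.):
            f=lambda r: cv2.remap(o20.astype(np.float32),(cy+r*np.sin(th)+110).astype(np.float32)[None],(cx+r*np.cos(th)-480).astype(np.float32)[None],cv2.INTER_LINEAR)[0]
            d=np.clip(f(99)-f(91),-10,40); best.append((d.mean(),cx,cy))
    best.sort(); print(tag,"mill",best[-4:])
    # marker blob
    m=(o[20:100,10:90]); t,b=cv2.threshold(cv2.GaussianBlur(m,(0,0),1).clip(0,255).astype(np.uint8),0,255,cv2.THRESH_OTSU)
    n,l,st,ce=cv2.connectedComponentsWithStats(b)
    for i in range(1,n):
        if 150<st[i,4]<2500:
            r=cv2.minAreaRect(np.argwhere(l==i).astype(np.float32)); print(tag,"blob",st[i,4],"xy",ce[i][1]+520,ce[i][0]+30,"rect",np.round(r[0]+np.array([520,30]),1),np.round(r[1],1),round(r[2],1))
    return o
E
python3 - <<'E'
from o import *
p=shot("wrist"); k=optics.grab_frame
T=np.eye(4);T[:3,:3]=Ro.from_euler("xyz",[-180,0,90.2],degrees=True).as_matrix();T[:3,3]=[457.7,89.5,222.6]
W=np.linalg.inv(T@np.array(p["hand_eye"]));p["R"]=W[:3,:3];p["t"]=W[:3,3]
im=cv2.resize(cv2.imread("pics/w1.png"),(512,384),interpolation=cv2.INTER_AREA)[:,:,::-1].copy()
o1=analyse(p,im,"w1")
q=shot("top"); im=cv2.resize(cv2.imread("pics/top0.png"),(512,384),interpolation=cv2.INTER_AREA)[:,:,::-1].copy()
o2=analyse(q,im,"top")
cv2.imwrite("pics/o.png",cv2.resize(np.hstack([o1,o2]).clip(0,255).astype(np.uint8),None,fx=3,fy=3))
E
```

```text
w1 mill [(np.float32(25.362024), np.float64(627.0), np.float64(42.0)), (np.float32(25.453182), np.float64(627.0), np.float64(41.0)), (np.float32(25.519754), np.float64(625.0), np.float64(41.0)), (np.float32(25.52524), np.float64(626.0), np.float64(41.0))]
w1 blob 1466 xy 530.4154160982265 78.7387448840382 rect [538.5  69.5] [79. 37.] 90.0
w1 blob 746 xy 559.671581769437 66.50402144772119 rect [559.5  66.5] [23.5 32.2] 66.4
w1 blob 219 xy 593.8538812785388 43.23744292237443 rect [594.5  44.5] [32.3  8.7] 70.3
top mill [(np.float32(37.028786), np.float64(627.0), np.float64(34.0)), (np.float32(37.062813), np.float64(627.0), np.float64(33.0)), (np.float32(37.12265), np.float64(628.0), np.float64(33.0)), (np.float32(37.186405), np.float64(628.0), np.float64(34.0))]
top blob 1887 xy 533.7864334923158 79.53153153153153 rect [544.   69.5] [79. 48.] 90.0
top blob 596 xy 560.3758389261745 66.98154362416108 rect [560.   67.2] [21.5 30. ] 65.0
```

servo_tool(moves=[0.1,-0.8,0,3.5,2,0.05,-0.8,0,3.5,2,0.05,-0.8,0,3.5,2,0.05,-0.7,0,3.5,2,0,0,0,0,2,0,0,0,0,1.6,0,0,0,0,1.2,0,0,0,0,1.2,0,0,0,0,1.2], squeeze=5)

```text
clock: 25.43
tcp_pos: [503.7, 88.8, 39.5]
tool_rot: [180.0, 0.0, -24.0]
wrist_force: [-1.9, -0.1, 0.3]
opening: 14.2
finger_force: 5.0
```

servo_tool(moves=[0,-0.13,0,0,1.2,0,-0.12,0,0,1.2,0,0,0,0,1.2,0,0,0,0,1.2])

```text
clock: 25.77
tcp_pos: [505.0, 91.6, 39.5]
tool_rot: [180.0, 0.0, -24.0]
wrist_force: [-2.6, 0.1, -1.9]
opening: 13.8
finger_force: 5.0
```

servo_tool(moves=[0,0,0,0,2.5,0,0,0,0,4,0,0,0,0,4,0,0,0,0,4,0,0,-1.5,0,4,0,0,-2.5,0,4,0,0,-3,0,4,0,0,-3,0,4,0,0,-3,0,4,0,0,-3,0,4,0,0,-3,0,4,-3,0,0,0,4,-3,0,0,0,4,-3,0,0,0,4,-3,0,0,0,4,0,0,0,0,4])

```text
clock: 27.1
tcp_pos: [391.4, 142.5, 229.9]
tool_rot: [180.0, 0.0, -23.8]
wrist_force: [-0.4, -0.4, 0.4]
opening: 40.0
finger_force: 0.0
```

Run:
```python
from o import *
I=np.mean([shot("top")["img"].astype(float) for _ in range(8)],0).clip(0,255).astype(np.uint8)
a=cv2.resize(cv2.convertScaleAbs(I[160:200,215:265,::-1],alpha=1.5),None,fx=8,fy=8,interpolation=cv2.INTER_CUBIC)
w=wshot(); s=status.read_state(); print(s["tcp_pos"],s["tool_rot"])
o=ortho(w,w["img"],58,480,640,10,120,.4)[:,:,::-1]  # rows x, cols y
b=np.zeros((400,690,3),np.uint8); b[:320,:400]=a; b[:400,410:410+o.shape[1]]=o[:400]
cv2.imwrite("pics/c3.png",b); cv2.imwrite("pics/w4.png",w["img"][:,:,::-1])
c=(-w["R"].T@w["t"]); print("cam",c.round())
for n,z in dict(marker=31,lever_mark=58,lever_tip=50).items(): print(n,pin(w,n,z),proj(w,(559.8,66.7,31)))
```

```text
[396.04645941 140.03210141 229.3985815 ] [ 1.79987005e+02  2.46542436e-02 -2.40613743e+01]
cam [473. 107. 391.]
marker [(0.68, [260.7, 28.0], [555.8, 67.5])] [259.89254665  24.08720596]
lever_mark [(0.93, [259.5, 21.8], [555.4, 69.2])] [259.89254665  24.08720596]
lever_tip [(0.73, [260.4, 90.4], [493.2, 95.9]), (0.54, [260.7, 22.6], [556.2, 67.4])] [259.89254665  24.08720596]
```

View pics/c3.png

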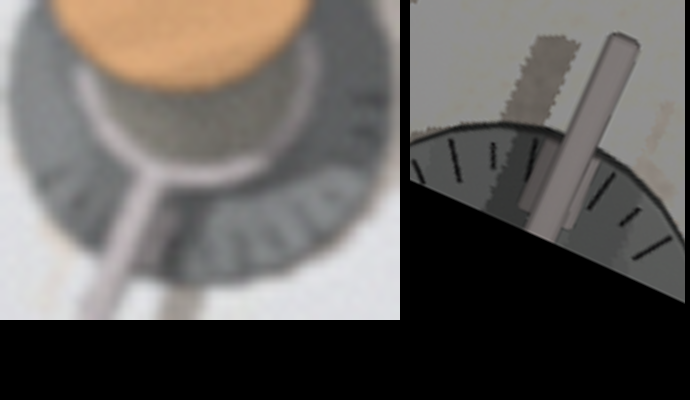

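The wrist ortho view (right panel) shows the lever lying over the tab, with a strip of tab visible on both sides (left ≈(540,180), right ≈(583,195)). I'll measure how symmetric it is.

Run:
```python
from o import *
w=wshot(); g=cv2.cvtColor(w["img"],cv2.COLOR_RGB2GRAY).astype(np.float32)
u=np.array([-.9135,.4067]); n=np.array([.4067,.9135]); c0=np.array([629.2,35.8])
for z,rs in ((58,(95,110,125,140)),(31,(84,87,90))):
  for r in rs:
    ss=np.arange(-24,24.1,1.5)
    pr=[]
    for s in ss:
        P=c0+u*r+n*s; q=proj(w,(*P,z)); pr.append(int(cv2.remap(g,np.float32([[q[0]]]),np.float32([[q[1]]]),cv2.INTER_LINEAR)[0,0]))
    print(z,r,pr)
c=(-w["R"].T@w["t"]); print("cam s",(c[:2]-c0)@n, "r",(c[:2]-c0)@u, proj(w,(*(c0+u*85),31)))
```

```text
58 95 [55, 51, 52, 54, 55, 35, 29, 51, 65, 81, 82, 83, 72, 93, 117, 121, 121, 122, 121, 118, 110, 85, 112, 107, 71, 76, 75, 65, 27, 59, 77, 77, 78]
58 110 [102, 100, 98, 97, 97, 97, 123, 140, 142, 143, 143, 143, 99, 96, 117, 121, 121, 121, 121, 120, 112, 108, 143, 143, 142, 142, 142, 143, 142, 142, 142, 142, 141]
58 125 [100, 98, 98, 97, 96, 98, 133, 142, 143, 142, 142, 141, 109, 97, 117, 121, 121, 121, 120, 120, 111, 105, 142, 143, 142, 142, 143, 143, 143, 143, 142, 143, 138]
58 140 [143, 143, 143, 144, 143, 144, 144, 144, 144, 144, 144, 140, 107, 97, 118, 120, 120, 121, 121, 121, 110, 117, 143, 144, 144, 144, 144, 143, 143, 144, 144, 144, 144]
31 84 [55, 55, 55, 56, 50, 26, 40, 55, 76, 82, 83, 76, 78, 99, 117, 120, 120, 121, 120, 120, 112, 94, 108, 109, 84, 74, 75, 70, 31, 43, 76, 76, 76]
31 87 [55, 55, 55, 54, 37, 27, 50, 58, 76, 82, 83, 75, 79, 100, 117, 120, 121, 121, 121, 120, 113, 95, 108, 111, 89, 75, 76, 74, 47, 28, 67, 76, 76]
31 90 [41, 45, 49, 52, 46, 45, 54, 57, 74, 79, 80, 73, 79, 101, 118, 121, 121, 122, 120, 119, 113, 95, 107, 110, 89, 74, 77, 76, 71, 59, 70, 76, 76]
cam s 1.2013650744047055 r 171.98407884683968 [259.96598943  32.31693406]
```

Run:
```python
import cv2
i=cv2.imread("pics/w4.png"); c=i[0:110,215:305]; cv2.imwrite("pics/w4c.png",cv2.convertScaleAbs(cv2.resize(c,None,fx=5.4,fy=5.4,interpolation=cv2.INTER_CUBIC),alpha=1.6))
```

```text
(no output)
```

View pics/w4c.png

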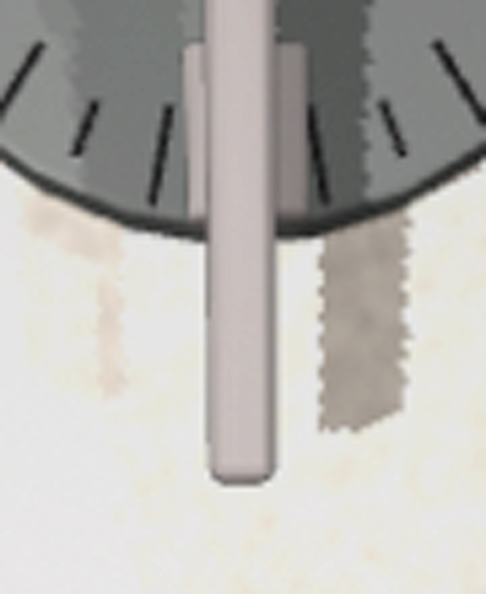

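The crop shows the lever spanning x 207–275 and the tab 187–306. The lever is about 1 mm off the tab's centre, against a tolerance of 6 mm. Handing in.

Run:
```python
from h import *
for _ in range(2): print(pin(shot("scene"),"canister",0))
print(finish_job())
```

```text
[(0.7, [162.8, 255.7], [566.5, -303.7]), (0.24, [326.9, 177.9], [528.9, 319.3])]
[(0.56, [159.5, 258.0], [569.7, -314.9])]
the job is handed in; nothing more can be done
None
```

I handed the job in: the canister stands upright against the empty bay's back fence, and the lever is released about 1 mm off the marker tab's centre line by my camera measurement (6 mm allowed); no verdict came back.

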